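# Open and hold the load-lock shutter rod at its gauge mark

## Robot

A 6-joint arm with a two-finger parallel gripper is mounted at the origin on the work surface. World frame = base frame: x ahead of the robot, y to its left, z up, the work surface at z = 0. Lengths are in m, angles in rad, forces in N, time in s.
With the tool pointing down it reaches from about 0.375 to 0.925 m from the base axis. Payload 5.7 kg.
Tool frame: the origin (TCP) lies between the finger pads; the fingertips stand 14 mm ahead of it and the grasp point (between the pads) lies 5 mm behind it; z points along the fingers, y is the line along which they close (so a half turn about z gives the same grasp; the last joint's range is limited). The gripper opens to 85 mm and grips with 20 to 120 N. Pads are 22 mm wide; open, the fingers measure 114 mm over their backs; the gripper's body (76 mm by 85 mm) begins 54 mm behind the grasp point. The pads swing forward as they close: fully open they stand 13 mm farther back than shut.
Start: joints at [1.118, 0.359, 1.51, -0, 1.272, -0.115], TCP at [0.199, 0.566, 0.245] pointing down, gripper open.
Joint ranges: [-2.97, 2.97], [-1.01, 2.36], [0.21, 2.38], [-0.96, 4.11], [0.2, 2.71], [-2.98, 2.98]. Speed limits (rad/s): [2.39, 2.39, 3.14, 3.14, 3.14, 3.14].

## Interface

Orientations are given as a unit quaternion [x, y, z, w].
In Python, from station import ctrl gives the robot as it stands. The module is installed in compiled form; this text tells all that it offers.
- The arm moves only by the tool jog_arm, never from a script. Its argument "plan" is a list of rows, each a list of 3 entries, a list of its own where there are three numbers: the opening, from 0 (shut) to 1 (fully open), then the shift along the world's x, y, z normalised to -1 to 1, where 1 is 0.02 m, then the turn about the world's z normalised to -1 to 1, where 1 is 180 degrees. A call has exactly 8 rows; each row shifts and turns the commanded pose from where the row before left it; what a row does not reach is not made up. A row lasts 1/8 s, in which the tool goes at most 62.5 mm and 10.7 degrees, less where a joint would pass 70% of its speed; a pose out of reach is approached as far as the arm can. A call with a number of a shift or a turn outside -1 to 1 is refused whole. A call with a gripper value outside its range is refused whole. The fingers move at their own pace and stop on an object; "squeeze" is the grip in N (left out, the last holds). Time passes only in rows, so rows that do not move let the fingers close, or fill a call up. It gives the time, the measured TCP pose, the force, the opening and the grip force at its end, in the units of the state.
- ctrl.state(): the state, without advancing time (a new reading comes with each control period).
- ctrl.snapshot(name): name is "side" or "top"; returns the picture (420x560x3 uint8, red, green, blue); there is no depth.
- ctrl.camera_model(name): a dict with "vfov" (degrees; the focal length in pixels is half the picture's height over the tangent of half this angle, whatever the lens; pixels are square), "cx", "cy" (the principal point, pixels), "world_to_cam" (4x4, takes a point from world to camera coordinates). Camera axes: x right, y down, z forward; pixel columns grow to the right and rows downward; lengths in m; the calibration is good to about 2 mm. A picture is of the moment at which its call begins. camera_model takes no time and is no camera call.
- ctrl.job_done(): hands the job in; it is judged then, once.
Trained networks look in the newest picture that a camera, given by its name, has taken for a name from the list of things; names that differ only in an ending like _2 or _b are one class to them, and where a whole thing is asked for, a point or a joint stands for the part that bears it (a point fixed in the world has none). Each returns a list of dicts, best first, with "conf" (0 to 1); they miss things now and then, are a little off and sometimes report something else, mostly with a low value. They report only what shows in the picture. A call takes as long as a camera call.
- ctrl.regions_of(camera, query): "mask" (420x560 bool, what is visible of it) and "box" ([centre column, centre row, width, height] in pixels, round what is visible of it).
The state is a dict: "clock": time; "qpos": joint angles; "qd": joint speeds; "joint_torque": joint torques, N m; "position": TCP position; "ee_rot": TCP orientation; "force": force on the tool from outside, world axes, zero at the start; "wrist_torque": the same for the moment, N m; "width": finger opening in m; "grasp_force": force on a finger pad.
Only numpy, scipy, OpenCV 4.12 (cv2) and the standard library are available. Lean on these libraries where they do the work, as an engineer would, in place of code of your own. Each camera call takes 0.05 s, during which the arm holds its last target. There are 200 camera calls.

## Task

First unlock the load lock's shutter rod by twisting the ribbed clamp cap on top of its guide block anticlockwise (seen from above) to its stop, keeping the rod in until that is done. Then pull the rod out by its spool grip, against its spring, until the disc on the rod stands level with (straight above) the gauge bar that crosses under it. Finish while still gripping the rod and holding it there, steady; leave the gauge bar and the things lying around where they are.

Things in the scene. Friction and masses are not known exactly. Their poses are not given: they have to be found in the camera images.
- loadlock: the fixed load lock; origin on the table under the centre of its grey guide block (44 x 44 mm, 118 mm high); -x points level along the rod, the way it is pulled. A steel chamber 190 mm across, 170 mm high stands 200 mm behind the block (+x), all on a dark plate 120 mm wide, 12 mm thick, that reaches 200 mm to -x
- tube_mouth (a point): mouth of the 30 mm wide guide tube that the rod slides out of, on the rod's axis, 100 mm above the table; fixed, 23 mm out from the guide block's face; axes as the load lock's
- cap_top (a point): top centre of the black ribbed clamp cap, on the guide block's top centre, 45 mm behind the tube mouth: round, 41 mm across, 26 mm high, its top 152 mm above the table, its underside 8 mm clear of the block; free all round. It turns about the vertical axis and does not rise. A steel line runs across its top
- cap (a joint): turn of the clamp cap in rad: 0 is tight, grows anticlockwise seen from above to its stop at 1.45; it starts between 0 and 0.15, needs about 0.06 N m, and stays where it is left
- rod (a joint): how far the rod is pulled out in m: 0 is home, its end stop is 0.095. A spring draws it home with 4.4 N at 0, rising by 1.1 N per 10 mm (about 11 N at 0.06), plus 0.6 N friction; it snaps home when let go. The tight cap does not really block it, but the rod must not be drawn then
- grip (a point): middle of the aluminium spool grip at the rod's outer end, fixed to the rod, on the rod's axis 100 mm above the table, x along the rod (-x outwards). Waist 24 mm thick and 44 mm long between two end flanges 34 mm across and 6 mm thick; 56 mm long in all. Free all round, best gripped across the waist from above
- disc (a point): centre of the steel disc on the rod, on its axis: 40 mm across, 6 mm thick, 66 mm inward of the grip's middle; 17 mm outside the tube mouth when the rod is home. The rod is 12 mm thick
- gauge_bar (a point): middle of the top edge of the gauge bar, 58 mm above the table: an upright aluminium bar 84 mm long across the rod's axis, 6 mm thick, passing under the rod on two grey feet. Its x runs along the rod like that of the tube mouth. It is the mark: the disc belongs straight above it. It starts 40 to 75 mm outward of the home disc
- gauge (a joint): place of the gauge bar along its rails in m: the disc stands over it when the rod is out by 0.040 plus this value; held by 6 N of friction, not to be moved
- grease_jar: white jar, 52 mm wide, 55 mm high, origin under its centre; bystander
- seal_ring: steel ring, 64 mm wide, 10 mm high, origin under its centre; bystander
- wrench: steel wrench, 160 mm long, lying flat; bystander

How it is judged:
On the way, in this order (a step that is already met when the one before it is completed fails the run):
1. the clamp cap is twisted loose (over 1.1 rad) (value of joint cap above 1.1 rad), for 0.2 s.
2. the rod is pulled out, disc over the gauge bar within 5 mm, and held by the gripper (x of disc in the frame of gauge_bar between -0.005 and 0.005 m and contact force between rod and the fingers above 2 N), for 0.5 s.
At the end, for the whole second after the job is handed in: the cap is loose (joint over 1.1 rad); the disc is over the gauge bar within 5 mm along the rod and still (under 10 mm/s), the fingers holding the grip (over 2 N); the gauge bar is within 4 mm of where it was (all of step 2 and value of joint cap above 1.1 rad and velocity of joint rod between -0.01 and 0.01 m/s and distance of gauge_bar from where it was at the start of the episode below 0.004 m); the arm keeps its last pose, push and grip.
It fails at once if the rod is pulled out over 12 mm while the cap is not loose (value of joint rod above 0.012 m and value of joint cap below 1.1 rad).
It fails at once if the gauge bar is shifted over 4 mm (distance of gauge_bar from where it was at the start of the episode above 0.004 m).
It fails at once if the grease jar is pushed about (over 25 mm) (distance of grease_jar from where it was at the start of the episode above 0.025 m).
It fails at once if the seal ring is pushed about (over 25 mm) (distance of seal_ring from where it was at the start of the episode above 0.025 m).
It fails at once if the wrench is pushed about (over 25 mm) (distance of wrench from where it was at the start of the episode above 0.025 m).
It also fails if it takes over 48 s, if anything falls off the work surface, if the arm or the gripper's body presses on something with over 40 N, if the wrist force passes 120 N, or if a joint passes its speed limit or range.

## Working session

There is one attempt and no reset: what is moved stays moved. The work goes in short steps, Python scripts to look and compute and a tool call to move; the robot and the scene stay as the last step left them, time stands still between calls to the robot, and variables do not carry over. Pictures are saved under pics/ and viewed, at most 10 in all, crops included, and the job is handed in when it is done.

Besides the shell and the picture viewer there is one more tool, called after "Request:" in YAML: its name, and indented under it one key for each argument. jog_arm: Moves the arm, as the interface text tells. Its arguments: {"type":"object","properties":{"plan":{"type":"array"},"squeeze":{"type":"number"}},"required":["plan"]}

```bash
mkdir -p pics; cat > h.py <<'E'
import numpy as np, cv2
from station import ctrl
def cam(n):
    m=ctrl.camera_model(n); f=210/np.tan(np.radians(m['vfov'])/2)
    return f,m['cx'],m['cy'],np.array(m['world_to_cam'])
def proj(n,p):
    f,cx,cy,T=cam(n); q=(T[:3,:3]@np.array(p,float).T).T+T[:3,3]
    return np.stack([cx+f*q[...,0]/q[...,2],cy+f*q[...,1]/q[...,2]],-1)
def atz(n,uv,z):
    f,cx,cy,T=cam(n); R=T[:3,:3];t=T[:3,3]; c=-R.T@t
    d=R.T@np.array([(uv[0]-cx)/f,(uv[1]-cy)/f,1]); return c+d*(z-c[2])/d[2]
E
python3 - <<'E'
from h import *
for n in('side','top'):
    im=ctrl.snapshot(n); cv2.imwrite(f'pics/{n}0.png',im[...,::-1])
    m=ctrl.camera_model(n); T=np.array(m['world_to_cam']); print(n,m['vfov'],m['cx'],m['cy'],-T[:3,:3].T@T[:3,3],T[2,:3])
    for q,z in(('loadlock',0),('cap_top',.152),('grip',.1),('disc',.1),('gauge_bar',.058),('grease_jar',.05),('seal_ring',.01),('wrench',.01)):
        for r in ctrl.regions_of(n,q)[:2]:
            v,u=np.nonzero(r['mask']); print(q,round(r['conf'],2),np.round(r['box'],1),np.round([u.mean(),v.mean()],1),atz(n,(u.mean(),v.mean()),z).round(4))
print(ctrl.state())
E
```

```text
side 52.004402022955716 280.9916025541089 214.84633101292636 [0.34521599 0.47469429 0.4962332 ] [ 0.38867985 -0.77524643 -0.49791661]
loadlock 0.81 [348.  334.3 388.6 171.4] [374.8 333.8] [ 0.4314 -0.0371 -0.    ]
loadlock 0.46 [225.  280.4  74.8  36.5] [222.2 279.6] [ 0.7169 -0.0342  0.    ]
cap_top 0.89 [293.  274.5  32.3  29.8] [294.4 273.9] [0.528  0.0668 0.152 ]
grip 0.68 [224.  282.   73.4  38.2] [222.9 279.7] [0.641  0.0681 0.1   ]
disc 0.6 [224.9 282.4  78.2  35.5] [223.4 279.5] [0.6406 0.0675 0.1   ]
gauge_bar 0.69 [209.8 310.2  25.5  42.3] [211.1 309.8] [0.6479 0.092  0.058 ]
gauge_bar 0.23 [223.5 281.1  74.7  41. ] [223.7 279.8] [0.671  0.0247 0.058 ]
grease_jar 0.77 [383.5 237.3  29.3  31.6] [381.8 235.8] [ 0.486  -0.2444  0.05  ]
seal_ring 0.88 [322.  217.8  24.7  18.7] [323.2 219.6] [ 0.633  -0.3101  0.01  ]
wrench 0.82 [215.8 263.3  67.4  30. ] [210.7 261.9] [ 0.7584 -0.0576  0.01  ]
top 56.2226003177162 273.0574915222817 212.9132881036122 [ 0.54280546 -0.09949664  0.73843914] [ 0.15622333 -0.01172309 -0.98765219]
loadlock 0.79 [182.9 295.6 132.  248.9] [186.5 312.9] [
[... 704 characters left out ...]
5  0.01  ]
{'clock': 0.9, 'qpos': array([ 1.11788841e+00,  3.58801677e-01,  1.51040744e+00, -3.02011571e-06,
        1.27249519e+00, -1.15099869e-01]), 'qd': array([-0.0006171 ,  0.0030712 ,  0.00196684,  0.00133968, -0.00157363,
       -0.00073307]), 'joint_torque': array([ 1.26107381e-03, -5.27576530e+01, -2.79054397e+01, -2.60856423e-04,
        1.45098602e-03, -4.68540279e-06]), 'position': array([0.19884595, 0.56605823, 0.24526294]), 'ee_rot': array([ 1.68101633e-01,  9.85769668e-01, -5.39946753e-05, -1.42571625e-05]), 'force': array([ 0.27911605, -0.36613709,  0.0768359 ]), 'wrist_torque': array([ 0.0144651 ,  0.02649355, -0.01120478]), 'grasp_force': 0.0, 'width': 0.08527049514723754}
```

View pics/top0.png

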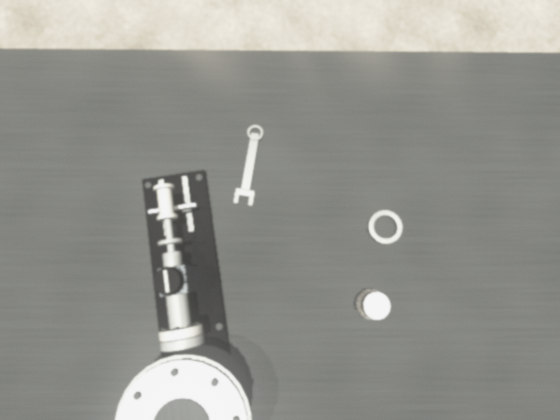

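View pics/side0.png

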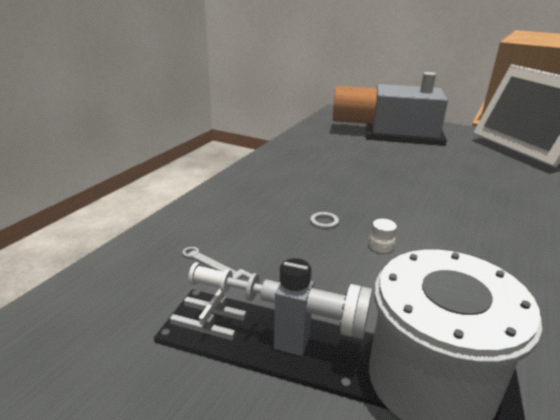

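```bash
python3 - <<'E'
import cv2
a=cv2.imread('pics/top0.png')[165:345,120:260]; b=cv2.imread('pics/side0.png')[235:365,150:360]
cv2.imwrite('pics/topz.png',cv2.resize(a,None,fx=3.3,fy=3.3,interpolation=cv2.INTER_CUBIC))
cv2.imwrite('pics/sidez.png',cv2.resize(b,None,fx=3.8,fy=3.8,interpolation=cv2.INTER_CUBIC))
E
```

```text
(no output)
```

View pics/topz.png

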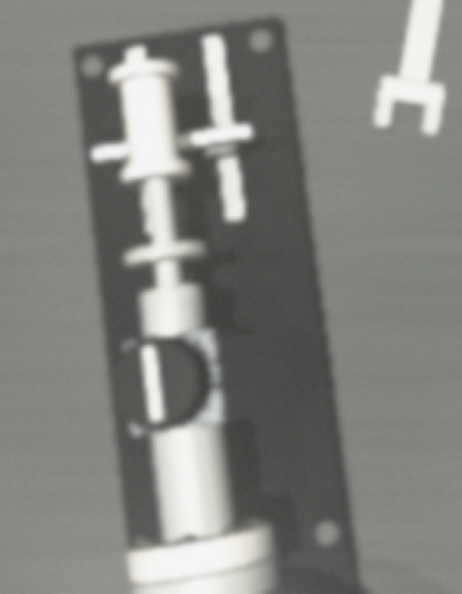

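View pics/sidez.png

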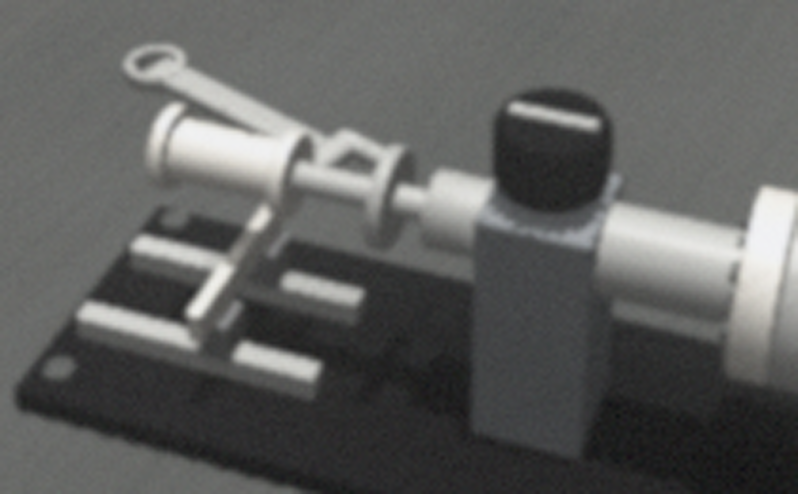

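```bash
cat > fit.py <<'E'
from h import *
from scipy.optimize import least_squares
T=[((75,47),(-.2,-.06,.012)),((285,18),(-.2,.06,.012)),((153,383),(0,0,.152)),((165,253),(-.062,0,.1)),((145,70),(-.153,0,.1)),((155,172),(-.103,0,.1)),((92,153),('g',-.042,.058)),((253,133),('g',.042,.058))]
S=[((18,385),(-.2,-.06,.012)),((155,207),(-.2,.06,.012)),((555,115),(0,0,.152)),((389,196),(-.062,0,.1)),((196,314),('g',-.042,.058))]
obs=[('top',np.array(a)/3.3+(120,165),p) for a,p in T]+[('side',np.array(a)/3.8+(150,235),p) for a,p in S]
def W(x,p):
    q=[-.102-x[3] if p[0]=='g' else p[0],p[1]]; c,s=np.cos(x[2]),np.sin(x[2])
    return [x[0]+c*q[0]-s*q[1],x[1]+s*q[0]+c*q[1],p[2]]
def res(x): return np.concatenate([proj(n,W(x,p))-a for n,a,p in obs])
r=least_squares(res,[.535,.05,3.3,.015],loss='soft_l1')
print(r.x,np.degrees(r.x[2])); print(res(r.x).reshape(-1,2).round(1))
for n,p in(('cap',(0,0,.152)),('grip',(-.128,0,.1)),('disc',(-.062,0,.1)),('bar',('g',0,.058))): print(n,np.round(W(r.x,p),4))
E
python3 fit.py
```

```text
[0.5341551  0.04990345 3.29686207 0.02306981] 188.89628220191585
[[-1.  -0.6]
 [-1.5 -1.1]
 [-0.1 -0.1]
 [ 0.2  0.4]
 [ 0.   1.6]
 [ 0.4  0.2]
 [ 0.2  0.7]
 [-0.7 -0.4]
 [-1.5 -0.4]
 [ 1.3 -1.9]
 [-0.3  0.4]
 [ 0.5 -0.5]
 [-0.  -0.7]]
cap [0.5342 0.0499 0.152 ]
grip [0.6606 0.0697 0.1   ]
disc [0.5954 0.0595 0.1   ]
bar [0.6577 0.0692 0.058 ]
```

Request:
jog_arm:
  plan:
    - [1,[0.65,-1,0],-0.038]
    - [1,[0.65,-1,0],-0.038]
    - [1,[0.65,-1,0],-0.038]
    - [1,[0.65,-1,0],-0.038]
    - [1,[0.65,-1,0],-0.038]
    - [1,[0.65,-1,0],-0.038]
    - [1,[0.65,-1,0],-0.038]
    - [1,[0.65,-1,0],-0.038]
  squeeze: 40

```text
clock: 1.9
position: [0.3033, 0.4054, 0.2454]
ee_rot: [0.604, 0.797, 0.0, -0.0]
force: [0.2, -0.1, -0.9]
width: 0.0852
grasp_force: 0.0
```

Request:
jog_arm:
  plan:
    - [1,[0.65,-1,0],0]
    - [1,[0.65,-1,0],0]
    - [1,[0.65,-1,0],0]
    - [1,[0.65,-1,0],0]
    - [1,[0.65,-1,0],0]
    - [1,[0.65,-1,0],0]
    - [1,[0.65,-1,0],0]
    - [1,[0.65,-1,0],0]

```text
clock: 2.9
position: [0.4073, 0.2454, 0.2454]
ee_rot: [0.602, 0.798, 0.0, 0.0]
force: [0.3, -0.3, -0.3]
width: 0.0857
grasp_force: 0.0
```

Request:
jog_arm:
  plan:
    - [1,[0.65,-1,0],0]
    - [1,[0.65,-1,0],0]
    - [1,[0.65,-1,0],0]
    - [1,[0.65,-1,0],0]
    - [1,[0.65,-1,0],0]
    - [1,[0.65,-1,0],0]
    - [1,[0.65,-1,0],0]
    - [1,[0.65,-1,0],0]

```text
clock: 3.9
position: [0.5113, 0.0854, 0.2454]
ee_rot: [0.602, 0.798, 0.0, 0.0]
force: [1.1, 1.5, 0.1]
width: 0.0854
grasp_force: 0.0
```

Request:
jog_arm:
  plan:
    - [1,[0.57,-0.89,0],0]
    - [1,[0.57,-0.88,0],0]
    - [1,[0,0,-1],0]
    - [1,[0,0,-1],0]
    - [1,[0,0,-1],0]
    - [1,[0,0,-1],0]
    - [1,[0,0,-0.8],0]
    - [1,[0,0,-0.52],0]

```text
clock: 4.9
position: [0.5336, 0.0505, 0.138]
ee_rot: [0.602, 0.798, -0.0, -0.0]
force: [-0.2, 0.2, 0.6]
width: 0.0857
grasp_force: 0.0
```

Request:
jog_arm:
  plan:
    - [0.6,[0,0,0],0]
    - [0.4,[0,0,0],0]
    - [0,[0,0,0],0]
    - [0,[0,0,0],0]
    - [0,[0,0,0],0]
    - [0,[0,0,0],0]
    - [0,[0,0,0],0]
    - [0,[0,0,0],0]
  squeeze: 40

```text
clock: 5.9
position: [0.5329, 0.0503, 0.1397]
ee_rot: [0.602, 0.798, -0.001, -0.0]
force: [-2.9, -0.8, 5.0]
width: 0.0385
grasp_force: 40.0
```

```bash
python3 - <<'E'
from h import *
im=ctrl.snapshot('side')[210:360,150:350]; cv2.imwrite('pics/g1.png',cv2.resize(im[...,::-1],None,fx=3.8,fy=3.8,interpolation=cv2.INTER_CUBIC))
s=ctrl.state(); print(s['position'],s['force'],s['wrist_torque'],s['width'],s['grasp_force'],s['qpos'])
E
```

```text
[0.53289898 0.0503243  0.13973902] [-3.39556297 -2.50603014  5.16065052] [-0.3041252   0.59933569  0.06929195] 0.03881513361008699 39.99969184398651 [-3.44020740e-02  3.89557234e-01  1.76757487e+00 -9.24044905e-04
  9.85369165e-01 -3.12196151e-01]
```

View pics/g1.png

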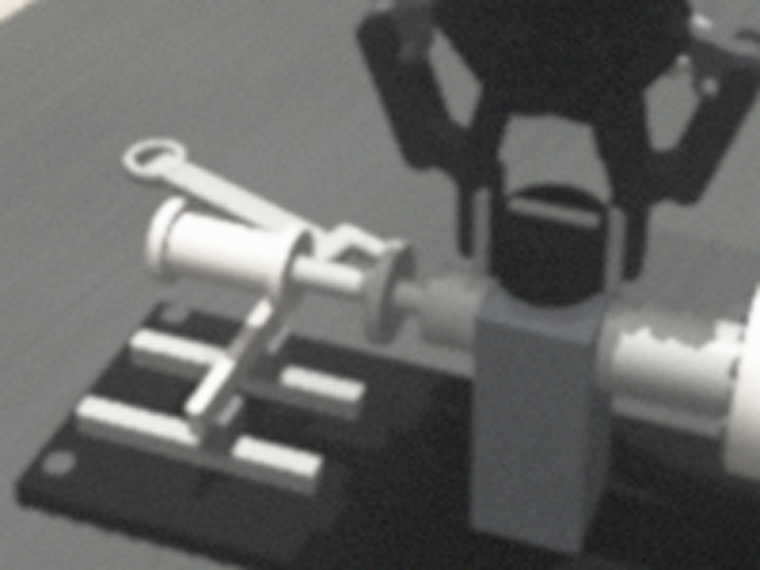

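Request:
jog_arm:
  plan:
    - [0,[0,0,0],0.027]
    - [0,[0,0,0],0.027]
    - [0,[0,0,0],0.027]
    - [0,[0,0,0],0.027]
    - [0,[0,0,0],0.027]
    - [0,[0,0,0],0.027]
    - [0,[0,0,0],0.027]
    - [0,[0,0,0],0.027]

```text
clock: 6.95
position: [0.5326, 0.0501, 0.1397]
ee_rot: [0.301, 0.954, -0.001, -0.001]
force: [-5.3, -2.3, 5.7]
width: 0.0389
grasp_force: 40.1
```

Request:
jog_arm:
  plan:
    - [0,[0,0,0],0.027]
    - [0,[0,0,0],0.027]
    - [0,[0,0,0],0.027]
    - [0,[0,0,0],0.027]
    - [0,[0,0,0],0.027]
    - [0,[0,0,0],0.027]
    - [0,[0,0,0],0.027]
    - [0,[0,0,0],0.027]

```text
clock: 7.95
position: [0.5324, 0.0497, 0.1397]
ee_rot: [-0.034, 0.999, -0.001, -0.001]
force: [-4.6, -5.5, 7.0]
width: 0.0389
grasp_force: 40.1
```

```bash
python3 - <<'E'
from h import *
im=ctrl.snapshot('side')[210:360,150:350]; cv2.imwrite('pics/g2.png',cv2.resize(im[...,::-1],None,fx=3.8,fy=3.8,interpolation=cv2.INTER_CUBIC))
s=ctrl.state(); print(s['position'],s['force'],s['wrist_torque'],s['width'],s['grasp_force'],s['qpos'],s['ee_rot'])
E
```

```text
[0.5324424  0.04972053 0.13974073] [-4.88722371 -3.63929376  7.47083837] [-0.65458585  0.80797991  0.09545176] 0.03884941378124645 40.17596125602722 [-0.03476733  0.38932415  1.76798615 -0.00234601  0.98594262 -1.67560656] [-3.56622636e-02  9.99363076e-01 -9.17240252e-04 -8.96276776e-04]
```

View pics/g2.png

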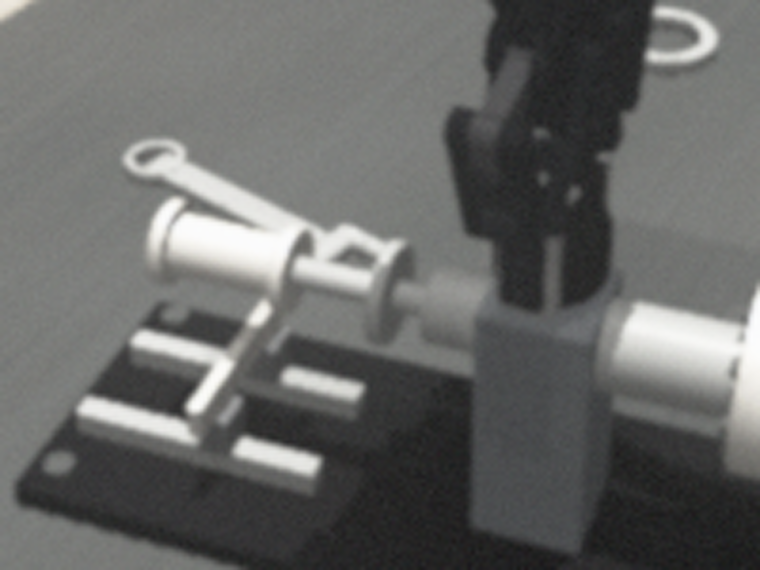

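Request:
jog_arm:
  plan:
    - [0,[0,0,0],0.015]
    - [0,[0,0,0],0]
    - [1,[0,0,0],0]
    - [1,[0,0,0],0]
    - [1,[0,0,0],0]
    - [1,[0,0,0],0]
    - [1,[0,0,1],0]
    - [1,[0,0,1],0]

```text
clock: 9.0
position: [0.5334, 0.0507, 0.179]
ee_rot: [-0.056, 0.998, 0.0, -0.0]
force: [-0.5, -0.3, 0.1]
width: 0.0855
grasp_force: 0.0
```

Request:
jog_arm:
  plan:
    - [1,[0,0,0.6],0.012]
    - [1,[1,0.16,0],0]
    - [1,[1,0.16,0],0]
    - [1,[1,0.16,0],0]
    - [1,[1,0.16,0],0]
    - [1,[1,0.16,0],0]
    - [1,[1,0.16,0],0]
    - [1,[0,0,0],0]

```text
clock: 10.0
position: [0.6547, 0.07, 0.1906]
ee_rot: [-0.075, 0.997, -0.0, 0.0]
force: [-0.1, -0.5, 0.4]
width: 0.0854
grasp_force: 0.0
```

```bash
python3 - <<'E'
from h import *
a=ctrl.snapshot('top')[165:345,120:260]; b=ctrl.snapshot('side')[235:365,150:360]
a=cv2.resize(a,(400,514),interpolation=cv2.INTER_CUBIC);b=cv2.resize(b,(400,248),interpolation=cv2.INTER_CUBIC)
o=np.zeros((514,800,3),np.uint8);o[:,:400]=a;o[:248,400:]=b;cv2.imwrite('pics/g3.png',o[...,::-1])
s=ctrl.state(); print(s['position'],s['force'],s['width'],s['ee_rot'])
E
```

```text
[0.65278852 0.06982953 0.19044122] [-0.10079254  0.19910334  0.23385837] 0.08558805954850483 [-7.45691981e-02  9.97215584e-01 -3.76877264e-05 -7.15405493e-04]
```

View pics/g3.png

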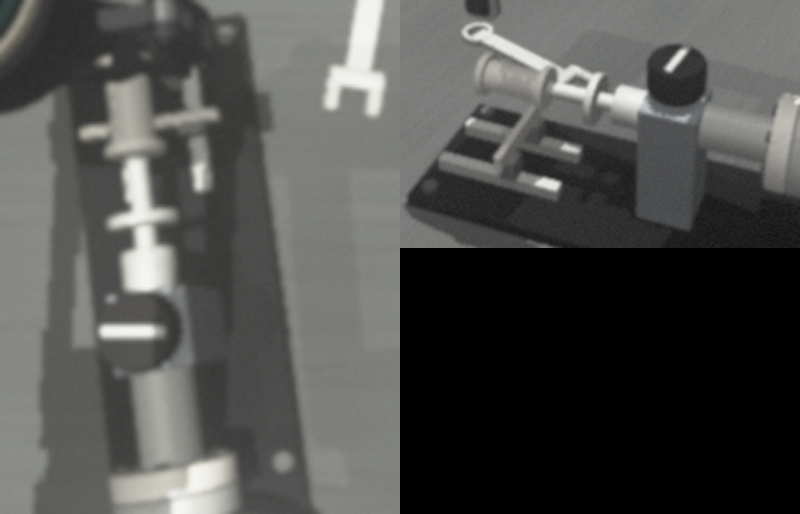

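Request:
jog_arm:
  plan:
    - [1,[0.35,0.05,0],0.002]
    - [1,[0,0,-0.9],0]
    - [1,[0,0,-0.9],0]
    - [1,[0,0,-0.9],0]
    - [1,[0,0,-0.9],0]
    - [1,[0,0,-0.7],0]
    - [1,[0,0,-0.35],0]
    - [1,[0,0,0],0]

```text
clock: 11.1
position: [0.6604, 0.0708, 0.0973]
ee_rot: [-0.078, 0.997, -0.0, -0.0]
force: [0.2, -0.6, 0.4]
width: 0.0852
grasp_force: 0.0
```

Request:
jog_arm:
  plan:
    - [0.5,[0,0,0],0]
    - [0.3,[0,0,0],0]
    - [0,[0,0,0],0]
    - [0,[0,0,0],0]
    - [0,[0,0,0],0]
    - [0,[0,0,0],0]
    - [0,[0,0,0],0]
    - [0,[0,0,0],0]
  squeeze: 70

```text
clock: 12.1
position: [0.661, 0.0702, 0.0986]
ee_rot: [-0.078, 0.997, -0.001, 0.0]
force: [-1.3, -4.0, 5.6]
width: 0.0219
grasp_force: 68.4
```

```bash
python3 - <<'E'
from h import *
a=ctrl.snapshot('top')[165:345,120:260]; b=ctrl.snapshot('side')[235:365,150:360]
a=cv2.resize(a,(400,514),interpolation=cv2.INTER_CUBIC);b=cv2.resize(b,(400,248),interpolation=cv2.INTER_CUBIC)
o=np.zeros((514,800,3),np.uint8);o[:,:400]=a;o[:248,400:]=b;cv2.imwrite('pics/g4.png',o[...,::-1])
s=ctrl.state(); print(s['position'],s['force'],s['wrist_torque'],s['width'],s['grasp_force'],s['ee_rot'])
E
```

```text
[0.66101505 0.0702361  0.09861737] [-0.88757967 -2.72142342  6.65888269] [-0.64689653  0.17573206  0.07927782] 0.021708944843802577 68.39854001998901 [-7.77350046e-02  9.96973803e-01 -5.61145856e-04  4.37340855e-04]
```

View pics/g4.png

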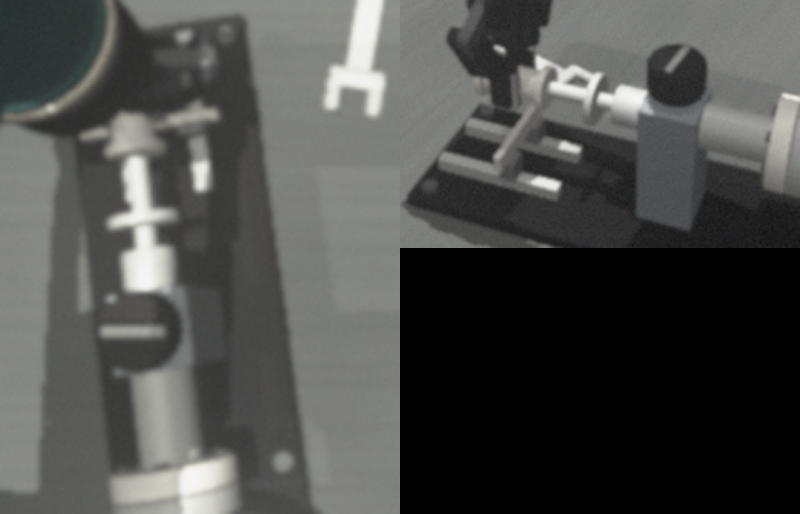

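Request:
jog_arm:
  plan:
    - [0,[0.37,0.058,0],0]
    - [0,[0.37,0.058,0],0]
    - [0,[0.37,0.058,0],0]
    - [0,[0.37,0.058,0],0]
    - [0,[0.37,0.058,0],0]
    - [0,[0.37,0.058,0],0]
    - [0,[0.37,0.058,0],0]
    - [0,[0.37,0.058,0],0]

```text
clock: 13.2
position: [0.7168, 0.0792, 0.0985]
ee_rot: [-0.078, 0.997, -0.001, -0.003]
force: [-11.4, -4.5, 12.7]
width: 0.0221
grasp_force: 69.4
```

```bash
python3 - <<'E'
from h import *
a=ctrl.snapshot('top')[165:265,130:210]; b=ctrl.snapshot('side')[260:330,180:260]
cv2.imwrite('pics/ga.png',a[...,::-1]);cv2.imwrite('pics/gb.png',b[...,::-1])
a=cv2.resize(a,None,fx=5,fy=5,interpolation=cv2.INTER_CUBIC);b=cv2.resize(b,None,fx=5,fy=5,interpolation=cv2.INTER_CUBIC)
o=np.zeros((500,800,3),np.uint8);o[:,:400]=a;o[:350,400:]=b;cv2.imwrite('pics/g5.png',o[...,::-1])
s=ctrl.state(); print(s['position'],s['force'],s['width'],s['grasp_force'],s['ee_rot'])
E
```

```text
[0.71758499 0.07932668 0.09850111] [-9.45688179 -3.80193323 12.97949221] 0.02203156032164008 69.15091753005981 [-7.77501384e-02  9.96969407e-01 -5.69742920e-04 -2.56764259e-03]
```

View pics/g5.png

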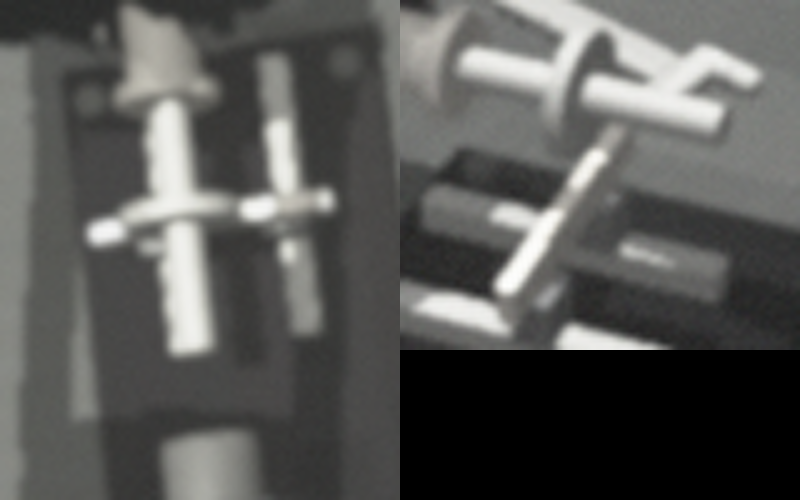

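```bash
cat > m.py <<'E'
from fit import *
x0=r.x; print(x0)
def par(n,uv,z,lat=0):  # local x along rod by best fit
    f=lambda q:proj(n,W(x0,(q[0],q[1],z)))-uv
    return least_squares(f,[-.12,lat]).x.round(4)
t=lambda u,v:np.array([u,v])/5+(130,165)
s=lambda u,v:np.array([u-400,v])/5+(180,260)
print('disc top',par('top',t(181,209),.1),'bar L,R',par('top',t(90,233),.058),par('top',t(333,200),.058))
print('disc side',par('side',s(580,86),.1),'bar near',par('side',s(506,289),.058))
for d in(-.12,-.1225,-.125,-.1275): print(d,'disc side pred',(proj('side',W(x0,(d,0,.1)))-(180,260))*5+(400,0),'top',(proj('top',W(x0,(d,0,.1)))-(130,165))*5)
for n in('top','side'):
  for q in('disc','gauge_bar'):
    for k in ctrl.regions_of(n,q)[:2]:
      print(n,q,round(k['conf'],2),np.round(k['box'],1))
E
python3 m.py|tail -20
```

```text
[ 1.3 -1.9]
 [-0.3  0.4]
 [ 0.5 -0.5]
 [-0.  -0.7]]
cap [0.5342 0.0499 0.152 ]
grip [0.6606 0.0697 0.1   ]
disc [0.5954 0.0595 0.1   ]
bar [0.6577 0.0692 0.058 ]
[0.5341551  0.04990345 3.29686207 0.02306981]
disc top [-1.207e-01  1.000e-04] bar L,R [-0.126 -0.042] [-0.1248  0.0432]
disc side [-0.1203  0.0003] bar near [-0.1248 -0.0437]
-0.12 disc side pred [580.54961032  86.91753643] top [181.06441368 211.15862047]
-0.1225 disc side pred [572.81877041  85.09251003] top [180.21203529 203.75066736]
-0.125 disc side pred [565.10405719  83.27129067] top [179.3606624 196.3514529]
-0.1275 disc side pred [557.40542025  81.45386645] top [178.51029323 188.96096165]
top disc 0.69 [165.8 201.8  25.7  71.6]
top gauge_bar 0.59 [174.6 209.8  52.9  12.7]
side disc 0.78 [198.5 278.2  95.6  30.8]
side gauge_bar 0.94 [211.5 308.5  30.   45.3]
side gauge_bar 0.17 [322.1 218.6  27.4  20.7]
```

Request:
jog_arm:
  plan:
    - [0,[0.12,0.02,0],0]
    - [0,[0.12,0.02,0],0]
    - [0,[0,0,0],0]
    - [0,[0,0,0],0]
    - [0,[0,0,0],0]
    - [0,[0,0,0],0]
    - [0,[0,0,0],0]
    - [0,[0,0,0],0]

```text
clock: 14.5
position: [0.7216, 0.08, 0.0985]
ee_rot: [-0.078, 0.997, -0.001, -0.003]
force: [-9.9, -3.5, 12.4]
width: 0.0217
grasp_force: 69.2
```

```bash
python3 - <<'E'
from h import *
a=ctrl.snapshot('top')[165:265,130:210]; b=ctrl.snapshot('side')[260:330,180:260]
a=cv2.resize(a,None,fx=5,fy=5,interpolation=cv2.INTER_CUBIC);b=cv2.resize(b,None,fx=5,fy=5,interpolation=cv2.INTER_CUBIC)
o=np.zeros((500,800,3),np.uint8);o[:,:400]=a;o[:350,400:]=b;cv2.imwrite('pics/g6.png',o[...,::-1])
s=ctrl.state(); print(s['clock'],s['position'],s['force'],s['width'],s['grasp_force'],abs(s['qd']).max())
E
```

```text
14.6 [0.72157905 0.07993616 0.09848804] [-10.11712508  -3.93674976  11.89370335] 0.021850372102362015 69.15991187095642 0.003061076299685845
```

View pics/g6.png

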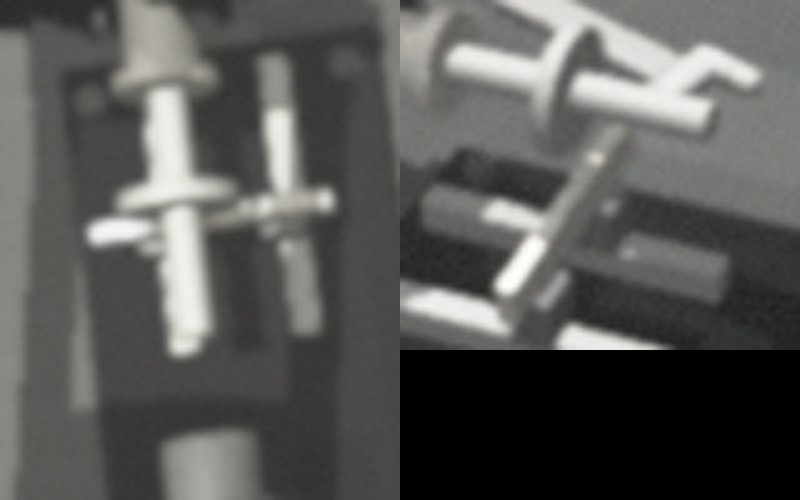

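```bash
python3 -c "
from station import ctrl
print(ctrl.job_done())"
```

```text
the job is handed in; nothing more can be done
None
```

The job is handed in: I twisted the clamp cap about 80° anticlockwise with the rod still home, then pulled the rod out about 61 mm. The gripper is holding it there steadily at about 69 N, with the disc over the gauge bar to within about 1–2 mm by my camera measurements. The hand-in call returned no verdict.

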